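# Load the spring stand with slotted weights and start the timer

### The job

Load the spring stand for its endurance test: slide the thick and then the thin slotted weight sideways onto the carrier's stem, stacked centred and flat on the weight already there, with the three slots spread evenly round (about a third of a turn between any two) so that none can slide off. Then press the timer's start button fully down once both weights hang free. The look-alike disc with the narrow keyway does not fit; leave it and everything else on the table where it is.

Things in the scene. Friction and masses are not known exactly. Their poses are not given: they have to be found in the camera images.
- disc_thick_mid (a point): the thick slotted weight, loose on the table, about 0.2 kg: flat round steel disc 54 mm across with two parallel flats on its sides, 46 mm apart, to grip it by; 14 mm thick; a straight slot 11 mm wide runs parallel to the flats (along its own x axis) from its centre (it ends 5.5 mm beyond the centre, so that a stem at the slot's end is at the disc's centre), open at the rim at its +x end. The point is its centre half-way up, x along the slot towards its open mouth, z up
- disc_thick_mouth (a point): on the thick weight: the middle of its slot's open mouth at the rim, 27 mm along +x from the centre, half-way up
- disc_thin_mid (a point): the thin slotted weight, loose on the table, about 0.14 kg: same outline, flats and 11 mm slot as the thick one but 10 mm thick. The point is its centre half-way up, x along the slot towards its open mouth, z up
- disc_thin_mouth (a point): on the thin weight: the middle of its slot's open mouth, 27 mm along +x from the centre, half-way up
- disc_first_mid (a point): the weight that already lies on the carrier with the stem in its slot, about 0.14 kg, 10 mm thick, same outline and slot. The point is its centre half-way up, x along the slot towards its open mouth, z up
- disc_first_mouth (a point): on the first weight: the middle of its slot's open mouth, 27 mm along +x from the centre, half-way up
- disc_keyway_mid (a point): a look-alike disc, not wanted, loose on the table: flat round steel disc 54 mm across with two parallel flats on its sides, 46 mm apart, to grip it by; 12 mm thick; a straight slot 4 mm wide runs parallel to the flats (along its own x axis) from 6 mm off its centre, open at the rim at its +x end, too narrow for the stem. The point is its centre half-way up
- carrier_seat (a point): centre of the top face of the spring stand's weight carrier, on the stem's axis, z up, x towards the stand's column. The carrier is a round plate 40 mm across, its top 70 mm above the table when not pulled down, held from below by an arm to the column. An upright stem 6 mm in diameter rises from its centre
- stem_head (a point): top centre of the round head on the stem, 18 mm across, from 50 to 58 mm above the plate; it is wider than the slots, so a weight must go on from the side, below the head
- column_top (a point): top centre of the stand's column, 124 mm above the table, 125 mm from the stem; the column is 22 mm square with a 36 mm sliding block. The stand is bolted down; its foot is 12 mm thick, 90 mm wide, and ends 45 mm beyond the stem
- carrier (a joint): how far the carrier has sunk on its spring (m, 0 to 0.028): it stays at 0 up to about 1.9 N of load, then sinks 5 mm for each further newton, so it sinks some 5 to 10 mm as each added weight is let go
- start_button_top (a point): centre of the top of the round push button (24 mm across) on the timer box, a fixed grey box 90 x 100 x 45 mm; the button's top is 63 mm above the table and is pressed straight down
- start_button (a joint): travel of the start button (m): 0 up, 0.006 fully down (5 N); it springs back
- drive: opened hard drive, 100 x 146 x 29 mm, lying on the table; origin at the centre of its underside
- driver_a: a screwdriver lying on the table
- driver_b: another screwdriver lying on the table
- bit_tower: a small tower of screwdriver bits, 52 mm across, 102 mm tall, standing; origin at the centre of its foot
- bracket: a small bent steel bracket, 50 x 30 mm, 34 mm tall; origin under its centre
- sanding_block: a wooden sanding block with a cork top, 55 x 90 x 17 mm; origin at the centre of its underside

How it is judged:
By the outcome, as a careful person would: the job done as asked, in the order asked, and still so for the second after the job is handed in, with the robot touching nothing.
It also fails if it takes over 72 s, if anything falls off the work surface, if the arm or the gripper's body presses on something with over 40 N, if the wrist force passes 120 N, or if a joint passes its speed limit or range.

### The arm

A 6-joint arm with a two-finger parallel gripper is mounted at the origin on the work surface. World frame = base frame: x ahead of the robot, y to its left, z up, the work surface at z = 0. Lengths are in m, angles in degrees, forces in N, time in s.
With the tool pointing down it reaches from about 0.325 to 0.85 m from the base axis. Payload 15.5 kg.
Tool frame: the origin (TCP) lies at the very end of the fingers, on their centre line; the grasp point (between the pads) lies arm.grip_depth behind it (arm.grip_depth is the distance from the TCP to the grasp point, in m); z points along the fingers, y is the direction in which the jaws open and shut (so a half turn about z gives the same grasp; the last joint's range is limited). The gripper opens to 91 mm and grips with 3 to 60 N. Pads are 32 mm wide; open, the fingers measure 118 mm over their backs; the gripper's body (76 mm by 178 mm) begins 60 mm behind the grasp point.
Start: joints at [69.528, 28.281, 77.091, -0, 74.628, -5.472], TCP at [0.162, 0.604, 0.214] pointing down, gripper open.
Joint ranges: [-166.48, 166.48], [-47.26, 123.95], [12.59, 153.08], [-70.14, 250.14], [6.76, 159.57], [-176.63, 176.63]. Speed limits (degrees/s): [108.29, 108.29, 147.25, 172.46, 172.46, 172.46].

### API

Orientations are given as a 3x3 rotation matrix whose columns are the frame's x, y, z axes.
In Python, from rig import arm gives the robot as it stands. Calls block until the motion is done:
- arm.move_to(position, orientation): joint-space move of the TCP to a pose.
- arm.move_l(position, orientation=None, feed=0.15): straight line of the TCP; orientation=None keeps the orientation; feed is the mean speed in m/s.
- arm.move_joints(angles): joint-space move.
- arm.grip(opening): finger opening in m; the grip force is fixed at half the most; returns when the fingers have stopped.
- arm.sleep(seconds).
- arm.solve_ik(position, orientation): joint angles nearest the present ones, or None.
- arm.snapshot(name): name is "scene" or "top"; returns the picture (420x560x3 uint8, red, green, blue); there is no depth.
- arm.get_calibration(name): a dict with "intrinsics" (3x3 intrinsics, pixels), "cam_to_world" (4x4, takes a point from camera to world coordinates). Camera axes: x right, y down, z forward; pixel columns grow to the right and rows downward; lengths in m; the calibration is good to about 2 mm. A picture is of the moment at which its call begins. get_calibration takes no time and is no camera call.
A pose or a line that the arm cannot do raises arm.Unreachable and nothing moves.
- arm.sign_off(): hands the job in, once; it reports no verdict.
Readings, each from a call of its own:
- arm.current_t(): time.
- arm.current_joint_positions(): joint angles.
- arm.current_dq(): joint speeds.
- arm.current_tau(): joint torques, N m.
- arm.current_ee_pos(): TCP position.
- arm.current_tool_rot(): TCP orientation.
- arm.current_force(): force on the tool from outside, world axes, zero at the start.
- arm.current_torque(): the same for the moment, N m.
- arm.current_width(): finger opening in m.
Only numpy, scipy, OpenCV 4.12 (cv2) and the standard library are available. Lean on these libraries where they do the work, as an engineer would, in place of code of your own. Each camera call takes 0.05 s, during which the arm holds its last target.

## Working session

There is one attempt and no reset: what is moved stays moved. The work goes in short steps, each a Python script; the robot and the scene stay as the last script left them, time stands still between calls to the robot, and variables do not carry over. Pictures are saved under pics/ and viewed, and the job is handed in when it is done.

```bash
mkdir -p pics; ls
python3 - <<'E'
from rig import arm
import cv2, numpy as np
for n in ("scene","top"):
    im=arm.snapshot(n); cv2.imwrite(f"pics/{n}0.png",im[:,:,::-1])
    c=arm.get_calibration(n); print(n,np.round(c["intrinsics"],1).tolist(),np.round(c["cam_to_world"],3).tolist())
print(arm.grip_depth,arm.current_t(),arm.current_width(),arm.current_tool_rot())
E
```

```text
pics
scene [[456.8, 0.0, 277.6], [0.0, 456.8, 211.6], [0.0, 0.0, 1.0]] [[-0.71, 0.488, -0.507, 1.216], [0.704, 0.496, -0.508, 0.622], [0.004, -0.718, -0.696, 0.965], [0.0, 0.0, 0.0, 1.0]]
top [[418.1, 0.0, 285.4], [0.0, 418.1, 202.4], [0.0, 0.0, 1.0]] [[-0.017, -0.983, 0.181, 0.394], [-1.0, 0.019, 0.007, -0.042], [-0.011, -0.181, -0.983, 1.066], [0.0, 0.0, 0.0, 1.0]]
0.0188 0.1 0.09150101169973014 [[-9.65927990e-01  2.58810700e-01 -3.72573510e-04]
 [ 2.58810951e-01  9.65927460e-01 -1.01722015e-03]
 [ 9.66115244e-05 -1.07898752e-03 -9.99999413e-01]]
```

View pics/scene0.png

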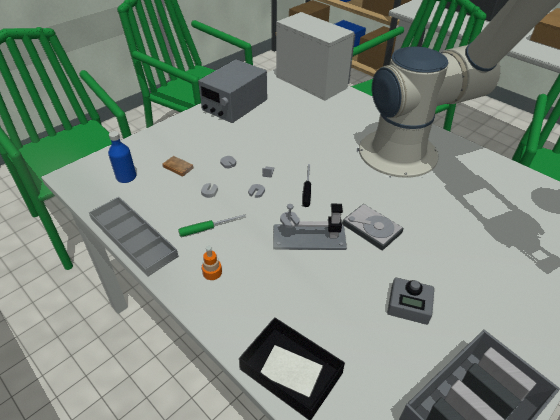

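View pics/top0.png

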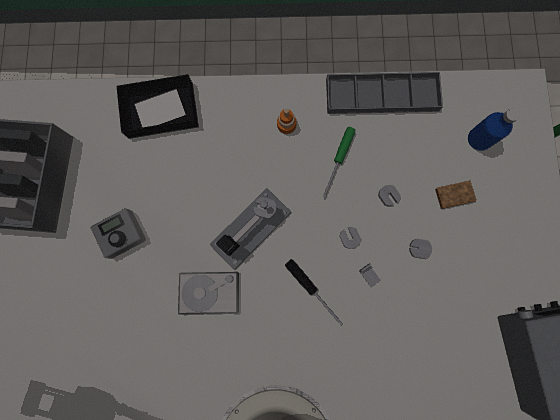

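Both views show the stand (top ≈ (250,228)), the timer (118,233) and three discs at top pixels (389,196), (350,238) and (421,249). The last looks like the keyway disc. I'll zoom in.

Run:
```python
import cv2, numpy as np
t=cv2.imread("pics/top0.png"); s=cv2.imread("pics/scene0.png")
def z(im,x0,y0,w,h,k): return cv2.resize(im[y0:y0+h,x0:x0+w],None,fx=k,fy=k,interpolation=cv2.INTER_CUBIC)
cv2.imwrite("pics/z1.png",z(t,325,175,130,100,6))
cv2.imwrite("pics/z2.png",z(t,200,180,100,100,6))
cv2.imwrite("pics/z3.png",z(s,190,145,100,60,8))
cv2.imwrite("pics/z4.png",z(s,265,185,90,70,8))
```

```text
(no output)
```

View pics/z1.png

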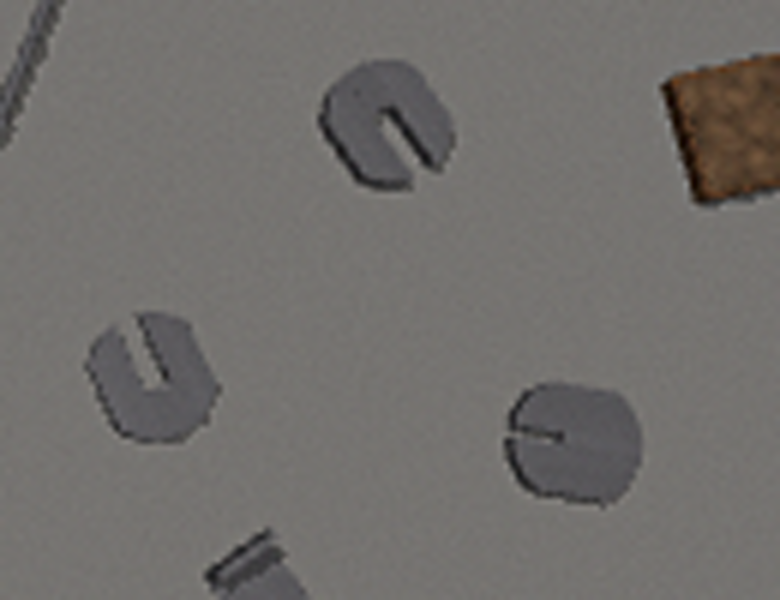

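View pics/z2.png

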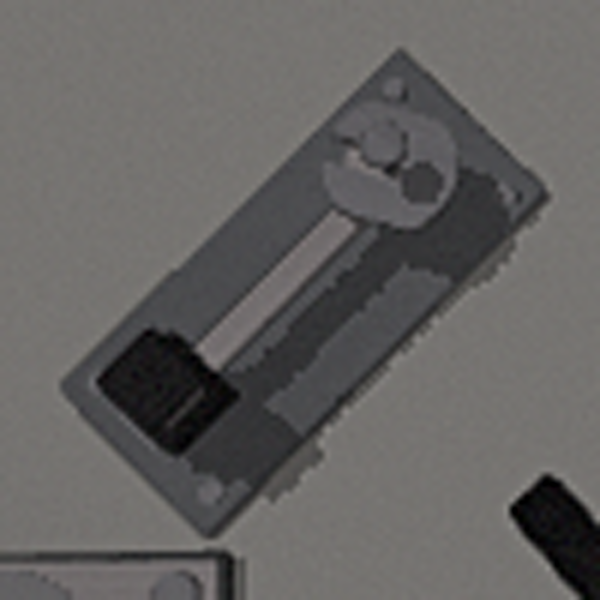

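View pics/z3.png

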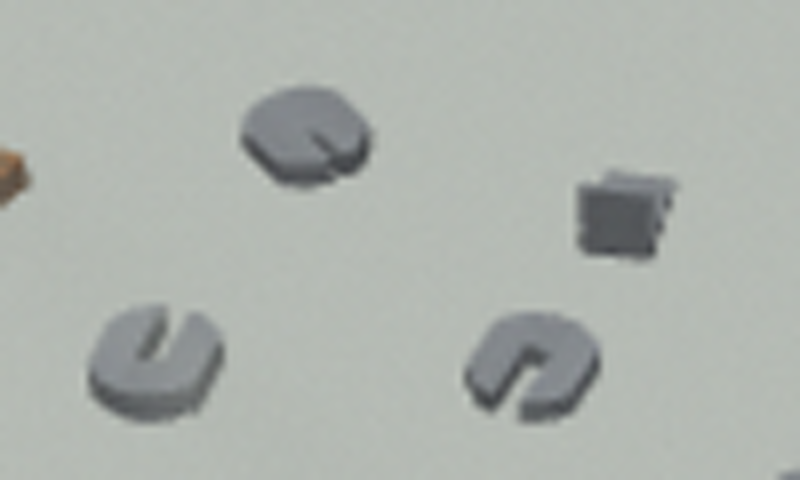

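View pics/z4.png

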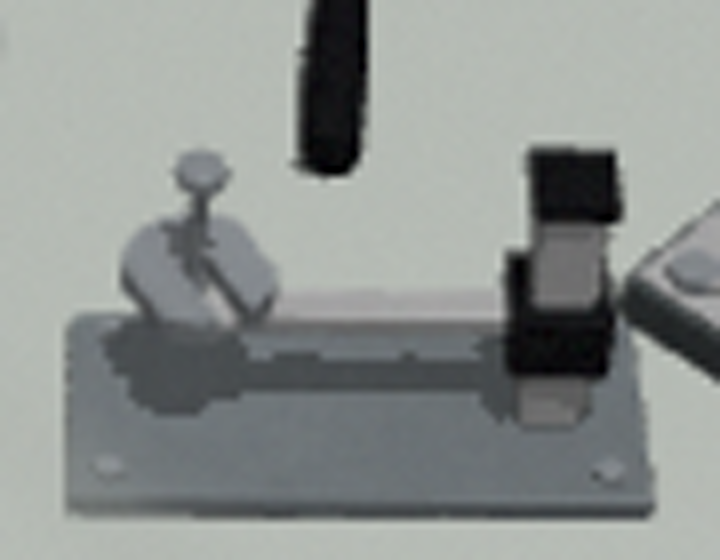

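Picked out: thick disc at top (389,196), confirmed by its taller side wall in the scene view at (209,190). Thin disc is at top (350,238) and the keyway disc at (421,249). Next I'll measure them.

```bash
cat > h.py <<'E'
import cv2, numpy as np
from rig import arm
cal={n:arm.get_calibration(n) for n in("scene","top")}
def ray(n,px):
    K=np.array(cal[n]["intrinsics"]);T=np.array(cal[n]["cam_to_world"])
    d=T[:3,:3]@np.linalg.solve(K,np.array([px[0],px[1],1.]));return T[:3,3],d
def onplane(n,px,z):
    o,d=ray(n,px);return (o+d*(z-o[2])/d[2])[:3]
def proj(n,p):
    K=np.array(cal[n]["intrinsics"]);T=np.array(cal[n]["cam_to_world"])
    c=K@(T[:3,:3].T@(np.array(p)-T[:3,3]));return c[:2]/c[2]
def tri(pa,pb):
    o1,d1=ray("scene",pa);o2,d2=ray("top",pb)
    d1/=np.linalg.norm(d1);d2/=np.linalg.norm(d2)
    A=np.array([d1,-d2]).T;t=np.linalg.lstsq(A,o2-o1,rcond=None)[0]
    p,q=o1+d1*t[0],o2+d2*t[1];return (p+q)/2,np.linalg.norm(p-q)
def snap(n,name):
    im=arm.snapshot(n)[:,:,::-1].copy();cv2.imwrite(f"pics/{name}.png",im);return im
def crop(im,x0,y0,w,h,k): return cv2.resize(im[y0:y0+h,x0:x0+w],None,fx=k,fy=k,interpolation=cv2.INTER_CUBIC)
def up2px(u,x0,y0,k): return np.array([x0+(u[0]+.5)/k-.5,y0+(u[1]+.5)/k-.5])
E
python3 - <<'E'
from h import *
t=cv2.imread("pics/top0.png");s=cv2.imread("pics/scene0.png")
K=8
def disc(n,im,cx,cy,z,lo=None):
    x0,y0=cx-20,cy-20
    g=cv2.cvtColor(crop(im,x0,y0,40,40,K),cv2.COLOR_BGR2GRAY)
    bg=np.median(g[:40]); 
    # table vs disc: otsu
    th,_=cv2.threshold(g,0,255,cv2.THRESH_OTSU|cv2.THRESH_BINARY_INV)
    m=(g<th).astype(np.uint8)
    nc,l,st,ce=cv2.connectedComponentsWithStats(m);i=l[20*K-20:20*K+20,20*K-20:20*K+20].ravel();i=np.bincount(i[i>0]).argmax()
    c=max(cv2.findContours((l==i).astype(np.uint8),0,1)[0],key=cv2.contourArea)[:,0]
    W=np.array([onplane(n,up2px(p,x0,y0,K),z)[:2] for p in c])*1000
    W=W.astype(np.float32); h=cv2.convexHull(W)
    M=cv2.moments(h);c0=np.array([M['m10'],M['m01']])/M['m00'];Mm=cv2.moments(W);c1=np.array([Mm['m10'],Mm['m01']])/Mm['m00']
    a=c0-c1; r=cv2.minAreaRect(h)
    print(n,"thr",th,"centre",c0.round(1),"area",M['m00'],"slotdir",np.degrees(np.arctan2(a[1],a[0])).round(1),np.hypot(*a).round(2),"rect",r[1],round(r[2],1))
for nm,ct,cs,z in(("thick",(389,196),(209,190),.014),("thin",(350,238),(257,190),.010),("key",(421,249),(228,161),.012)):
    print(nm);disc("top",t,*ct,z);disc("scene",s,*cs,z)
E
```

```text
thick
top thr 98.0 centre [ 599.7 -299.6] area 2506.909227683209 slotdir -146.8 1.42 rect (57.26047134399414, 51.26970672607422) 30.9
scene thr 156.0 centre [ 607.8 -292.1] area 2953.4874375043437 slotdir -148.1 1.33 rect (68.45984649658203, 52.599422454833984) 32.2
thin
top thr 102.0 centre [ 494.2 -195.7] area 2439.7152819135226 slotdir 14.2 1.33 rect (57.87251281738281, 50.539093017578125) 23.7
scene thr 149.0 centre [ 500.8 -190.1] area 2688.8418608957436 slotdir 25.0 1.42 rect (62.988548278808594, 50.71503829956055) 22.9
key
top thr 99.0 centre [ 463.6 -369.1] area 2457.571360576432 slotdir 125.8 0.28 rect (57.64670181274414, 49.67377471923828) 79.3
scene thr 152.0 centre [ 470.6 -363. ] area 2940.3505972209387 slotdir 59.5 0.19 rect (66.85598754882812, 52.798789978027344) 79.6
```

```bash
cat >> h.py <<'E'
def hullc(n,im,cx,cy,K=8,R=20):
    x0,y0=cx-R,cy-R
    g=cv2.cvtColor(crop(im,x0,y0,2*R,2*R,K),cv2.COLOR_BGR2GRAY)
    th,_=cv2.threshold(g,0,255,cv2.THRESH_OTSU);m=(g<th).astype(np.uint8)
    nc,l,st,ce=cv2.connectedComponentsWithStats(m);q=R*K;i=l[q-20:q+20,q-20:q+20].ravel();i=np.bincount(i[i>0]).argmax()
    c=max(cv2.findContours((l==i).astype(np.uint8),0,1)[0],key=cv2.contourArea)
    M=cv2.moments(cv2.convexHull(c));return up2px((M['m10']/M['m00'],M['m01']/M['m00']),x0,y0,K)
E
python3 - <<'E'
from h import *
t=cv2.imread("pics/top0.png");s=cv2.imread("pics/scene0.png")
for nm,ct,cs,z in(("thick",(389,196),(209,190),.007),("thin",(350,238),(257,190),.005),("key",(421,249),(228,161),.006)):
    a=hullc("scene",s,*cs);b=hullc("top",t,*ct);p,e=tri(a,b)
    print(nm,p.round(4),"gap",round(e,4),"top@z",onplane("top",b,z).round(4),"scene@z",onplane("scene",a,z).round(4))
# stem head, carrier: candidate pixels
x=up2px((383,140),200,180,6);y=up2px((200,168),265,185,8)
p,e=tri(y,x);print("head",x,y,p.round(4),e)
print(proj("top",p),proj("scene",p))
for nm,X,Y in(("coltop(scene zoom 4)",None,None),):pass
E
```

```text
thick [ 0.6015 -0.3021  0.0033] gap 0.0004 top@z [ 0.6009 -0.3013  0.007 ] scene@z [ 0.6038 -0.2983  0.007 ]
thin [ 0.4948 -0.197   0.0015] gap 0.0 top@z [ 0.4945 -0.1965  0.005 ] scene@z [ 0.4974 -0.194   0.005 ]
key [ 0.464  -0.3719  0.0031] gap 0.0001 top@z [ 0.4639 -0.371   0.006 ] scene@z [ 0.4663 -0.3688  0.006 ]
head [263.41666667 202.91666667] [289.5625 205.5625] [0.5659 0.0155 0.1266] 0.0010035354430910609
[263.24913456 203.05896857] [289.37618839 205.53914884]
```

Run:
```python
from h import *
t=cv2.imread("pics/top0.png");s=cv2.imread("pics/scene0.png")
a=crop(t,246,190,40,36,14);b=crop(s,276,200,32,32,14)
a=cv2.convertScaleAbs(a,alpha=2,beta=-60);b=cv2.convertScaleAbs(b,alpha=1.6,beta=-80)
cv2.imwrite("pics/z5.png",a);cv2.imwrite("pics/z6.png",b)
```

```text
(no output)
```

View pics/z5.png

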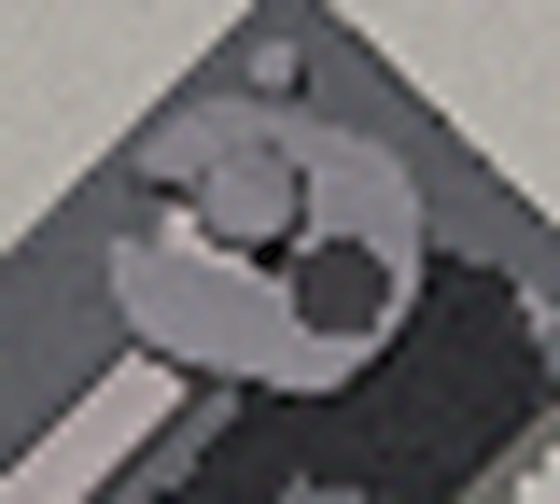

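View pics/z6.png

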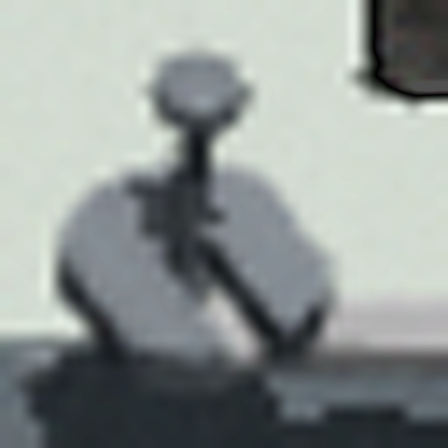

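Run:
```python
from h import *
def an(n,a,b,x0,y0,z=.08):
    p=onplane(n,up2px(a,x0,y0,14),z);q=onplane(n,up2px(b,x0,y0,14),z);d=q-p
    print(n,p.round(4)[:2],q.round(4)[:2],np.degrees(np.arctan2(d[1],d[0])).round(1),np.linalg.norm(d).round(4))
S=(276,200);T=(246,190)
an("scene",(210,238),(287,335),*S);an("scene",(262,175),(328,268),*S)
an("top",(250,275),(165,243),*T);an("top",(240,388),(125,325),*T);an("top",(375,125),(250,95),*T)
# head blobs
hs=up2px((198,88),*S,14);ht=up2px((252,193),*T,14)
print("head top@.128",onplane("top",ht,.128).round(4),"scene@.126",onplane("scene",hs,.126).round(4))
# disc outline centre in top
print("disc c top",onplane("top",up2px((268,245),*T,14),.08).round(4))
# column direction: foot corner points (zoom z2 6x)
for u in((402,48),(550,193),(212,535),(65,385)):
    print(onplane("top",up2px(u,200,180,6),.012).round(4))
```

```text
scene [0.559  0.0147] [0.5676 0.0438] 73.6 0.0303
scene [0.5389 0.0096] [0.5486 0.0367] 70.4 0.0288
top [0.5595 0.0181] [0.5653 0.0326] 68.1 0.0156
top [0.54 0.02] [0.5513 0.0395] 60.1 0.0225
top [ 0.5852 -0.0035] [0.5909 0.0179] 75.2 0.0222
head top@.128 [0.565  0.0148 0.128 ] scene@.126 [0.5656 0.0164 0.126 ]
disc c top [0.5647 0.015  0.08  ]
[0.6273 0.0136 0.012 ]
[ 0.563  -0.0488  0.012 ]
[0.4217 0.0945 0.012 ]
[0.4851 0.1566 0.012 ]
```

```bash
cat >> h.py <<'E'
def Rz(deg):
    c,s=np.cos(np.radians(deg)),np.sin(np.radians(deg))
    return np.array([[c,s,0],[s,-c,0],[0,0,-1.]])
E
python3 - <<'E'
from h import *
R=Rz(31.5)
print(arm.solve_ik([.6023,-.300,.06],R))
arm.move_to([.6023,-.300,.06],R);arm.grip(.07)
a=snap("scene","s1");b=snap("top","t1")
cv2.imwrite("pics/z7.png",crop(a,160,120,100,100,6));cv2.imwrite("pics/z8.png",crop(b,330,140,120,100,6))
print(arm.current_t(),arm.current_ee_pos(),arm.current_force(),arm.current_width())
y=R[:,1];p=np.array(arm.current_ee_pos())
for s in(-1,1):
    q=p+s*y*.035;print((proj("scene",q)-[160,120])*6,(proj("top",q)-[330,140])*6)
E
```

```text
[-3.15590823e+01  4.13164778e+01  7.82408640e+01 -2.54444375e-14
  6.04426582e+01  2.69409177e+01]
4.2667 [ 0.60229834 -0.30001578  0.0600051 ] [-0.28599338  0.11456796 -0.47062582] 0.06981644387459747
[348.68485625 351.84383698] [310.24621013 350.58316546]
[219.97337565 330.68432142] [450.8308634  260.22195255]
```

View pics/z7.png

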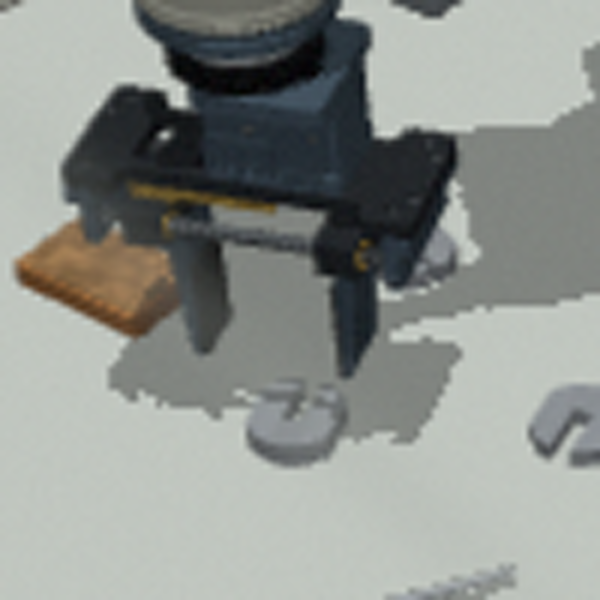

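View pics/z8.png

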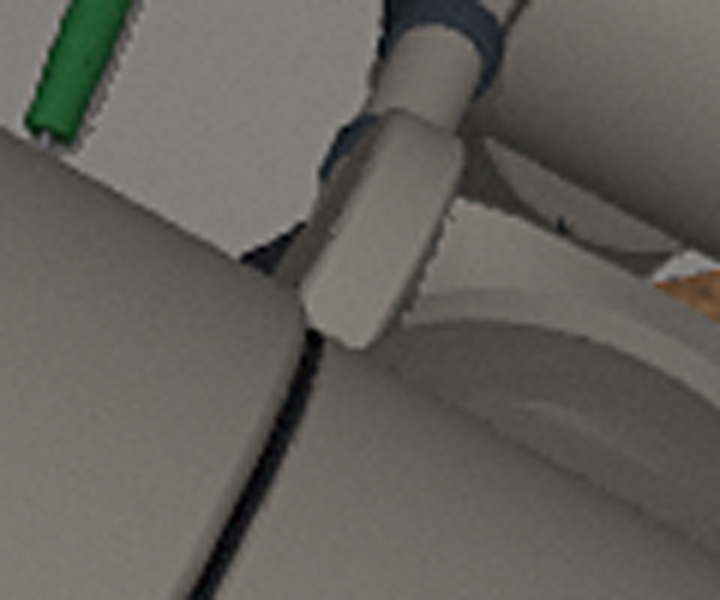

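The top view is blocked by the arm. In the scene view the fingertips' inner faces sit at about (218,336) and (349,356) in the zoom, roughly 0.75 px lower than predicted. That correction moves the scene estimate onto the mean of the two views, so I'll use the means: thick (0.602,-0.300) and stem (0.5645,0.0148). Now I'll grasp the thick disc.

Run:
```python
from h import *
R=Rz(31.5);p=[.602,-.3002]
arm.move_l([*p,.0030],R,feed=.1)
f0=np.array(arm.current_force());arm.grip(.04)
print(arm.current_width(),f0,arm.current_force())
arm.move_l([*p,.16],R,feed=.2)
print(arm.current_t(),arm.current_width(),arm.current_force(),arm.current_torque())
a=snap("scene","s2");cv2.imwrite("pics/z9.png",crop(a,150,80,110,100,7))
```

```text
0.04600164853167696 [1.17054888 1.20425768 0.99654281] [-0.5958506   0.39958856  3.94640117]
6.4083 0.0459054608968187 [-0.0293035   0.62406521 -3.41591281] [-0.06342378  0.13051892  0.02701646]
```

View pics/z9.png

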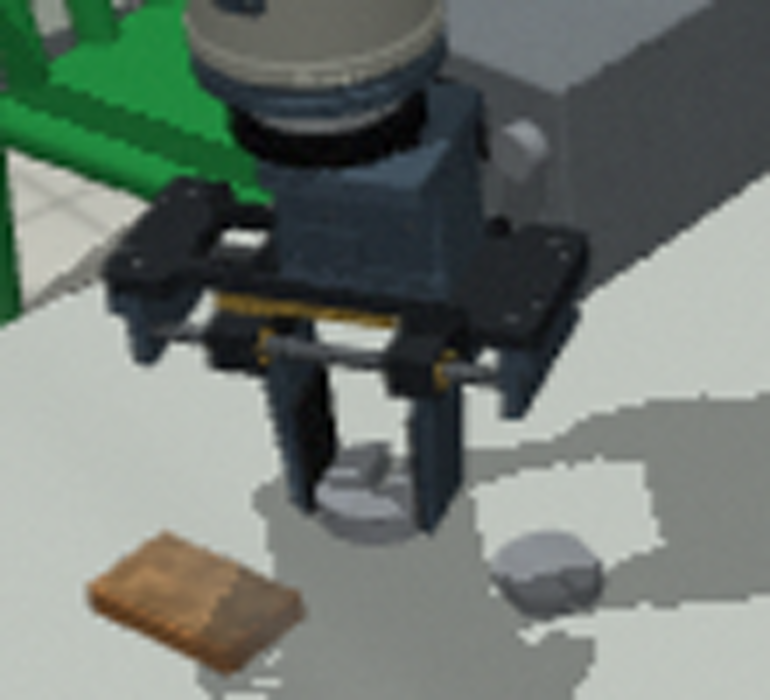

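Run:
```python
from h import *
st=np.array([.5645,.0148]);R=Rz(11);d=-R[:2,0]
pre=st-.055*d
arm.move_to([*pre,.16],R);arm.move_l([*pre,.088],R,feed=.2)
f0=np.array(arm.current_force())
a=snap("scene","s3");cv2.imwrite("pics/z10.png",crop(a,230,130,110,100,7))
print(arm.current_t(),f0)
```

```text
8.25 [-0.60881045  0.96668676 -1.24879037]
```

View pics/z10.png

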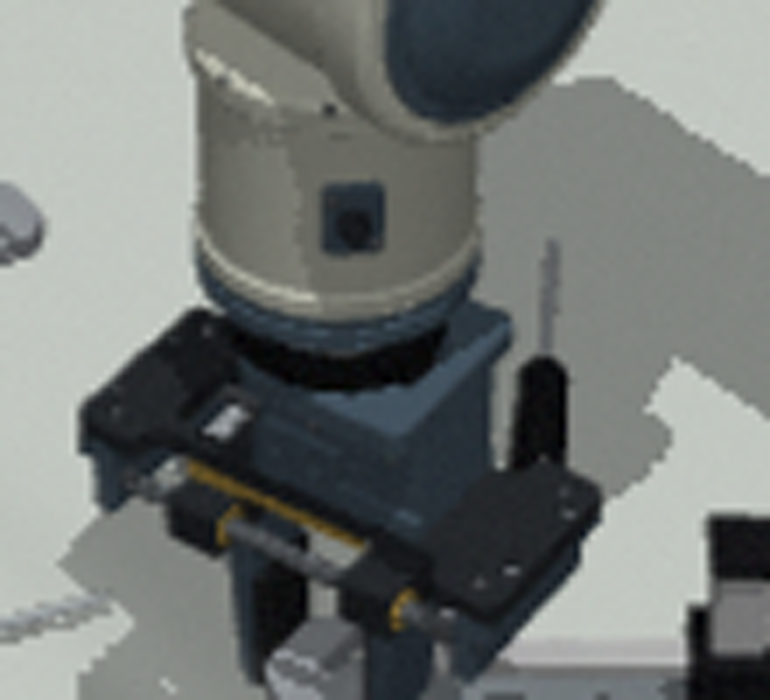

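The held disc is in line ahead of the stem. I'll slide it on under force guard.

```bash
cat >> h.py <<'E'
def F(n=6):
    v=[]
    for _ in range(n): arm.sleep(.015);v.append(arm.current_force())
    return np.mean(v,0)
def probe(R,start,dirv,z,dist,step,thr,f0):
    """step along dirv until the force against motion exceeds thr; returns travelled, force"""
    s=0
    while s<dist-1e-9:
        s+=step;q=start+s*dirv;arm.move_l([*q,z],R,feed=.05)
        f=(F()-f0)[:2]@dirv
        if -f>thr: return s,f
    return None,f
E
python3 - <<'E'
from h import *
st=np.array([.5645,.0148]);R=Rz(11);d=-R[:2,0];n=R[:2,1];z=.088
f0=F()
for s in (-.030,-.018,-.008,-.003):
    arm.move_l([*(st+s*d),z],R,feed=.12);f=F()-f0
    print(s,"along %.2f lat %.2f z %.2f"%(f[:2]@d,f[:2]@n,f[2]))
    if np.hypot(*f[:2])>6: break
else:
    f0=F();r=probe(R,st-.003*d,d,z,.009,.001,4,f0);print("end contact at",None if r[0] is None else r[0]-.003,r[1])
print(arm.current_t(),arm.current_ee_pos(),arm.current_width())
E
```

```text
-0.03 along 0.07 lat 0.46 z 0.34
-0.018 along -0.04 lat 0.38 z 0.54
-0.008 along 0.06 lat 0.55 z 0.29
-0.003 along 0.25 lat 0.30 z 0.05
end contact at 0.003 -4.889888469490548
12.0583 [0.56225104 0.01428422 0.0881485 ] 0.045687482139294536
```

Run:
```python
from h import *
st=np.array([.5645,.0148]);R=Rz(11);d=-R[:2,0];n=R[:2,1];z=.088
c=st+.0003*d
arm.move_l([*c,z],R,feed=.05);f0=F()
a=probe(R,c+.001*n,n,z,.005,.001,3,f0);print(a)
arm.move_l([*c,z],R,feed=.05);f0=F()
b=probe(R,c-.001*n,-n,z,.005,.001,3,f0);print(b)
arm.move_l([*c,z],R,feed=.05);print(F()-f0,arm.current_t())
```

```text
(0.001, np.float64(-4.69714534074171))
(0.003, np.float64(-5.100040940038279))
[ 0.02833031 -0.01615842 -0.26080587] 14.5083
```

Run:
```python
from h import *
st=np.array([.5645,.0148]);R=Rz(11);d=-R[:2,0];n=R[:2,1]
c=st+.0003*d-.001*n;print("stem",c)
arm.move_l([*c,.088],R,feed=.05);f0=F()
arm.move_l([*c,.0815],R,feed=.03);print(F()-f0)
arm.grip(.07);print(arm.current_width())
arm.move_l([*c,.165],R,feed=.2)
th=np.array([.496,-.1953]);R2=Rz(23.3-180)
arm.move_to([*th,.12],R2)
print(arm.current_t(),F())
a=snap("scene","s4");b=snap("top","t4")
cv2.imwrite("pics/z11.png",np.hstack([crop(a,265,185,50,50,8),cv2.convertScaleAbs(crop(b,240,180,50,50,8),alpha=1.7,beta=-40)]))
```

```text
stem [0.5640147  0.01572438]
[-0.83174922  0.62637079  1.11970346]
0.06979919977679515
19.725 [-0.24755431 -0.00810477  0.04072403]
```

View pics/z11.png

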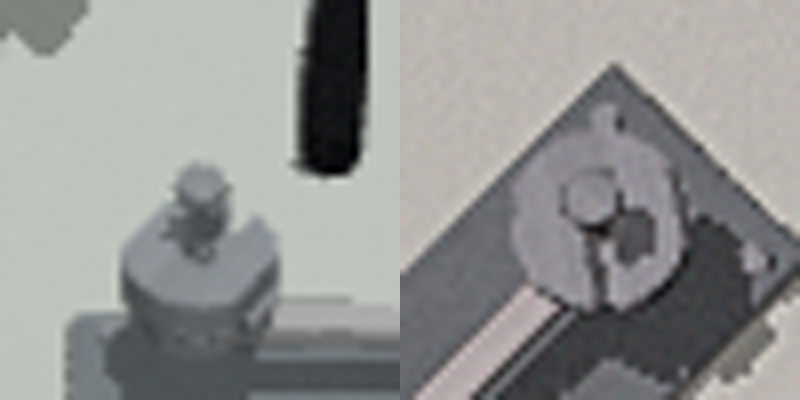

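Thick weight is on: in the top view its slot points straight down from the stem, (597,235) to (597,300) in the right panel. I'll zoom in to check yaw and the first disc's slot.

Run:
```python
from h import *
a=cv2.imread("pics/s4.png");b=cv2.imread("pics/t4.png")
x=cv2.convertScaleAbs(crop(a,276,200,28,32,14),alpha=1.6,beta=-80);y=cv2.convertScaleAbs(crop(b,250,192,28,32,14),alpha=2,beta=-60)
cv2.imwrite("pics/z12.png",np.hstack([x,y]))
```

```text
(no output)
```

View pics/z12.png

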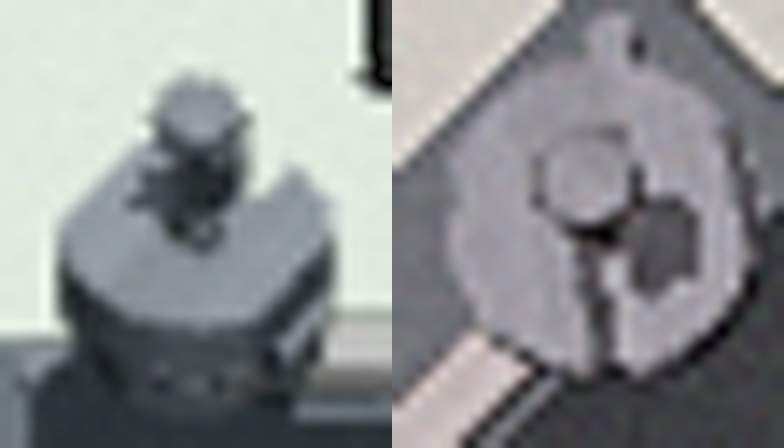

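Run:
```python
from h import *
a=cv2.imread("pics/s4.png")
x=cv2.convertScaleAbs(crop(a,276,200,36,32,20),alpha=1.6,beta=-80)
c=np.array([.564,.0157]);off=np.array([.2,-.75]) # add to model ->measured: (-.2,+.75)
def P(xy,z): 
    q=proj("scene",[*xy,z])+[-.2,.75];return tuple(((q-[276,200]+.5)*20-.5).astype(int))
def rot(a): a=np.radians(a);return np.array([[np.cos(a),-np.sin(a)],[np.sin(a),np.cos(a)]])
for yaw,col in((71,(0,0,255)),(60,(0,255,0)),(85,(255,0,0))):
    for sy in(-.0055,.0055):
        cv2.line(x,P(c+rot(yaw)@[.0264,sy],.073),P(c+rot(yaw)@[.0264,sy],.063),col,1)
for r,z in((0,.087),(0,.116)): cv2.circle(x,P(c,z),3,(0,255,255),-1)
# thick flats
for s in(-.023,.023): cv2.line(x,P(c+rot(-169)@[-.0141,s],.087),P(c+rot(-169)@[.0141,s],.087),(0,255,255),1)
cv2.imwrite("pics/z13.png",x)
```

```text
(no output)
```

View pics/z13.png

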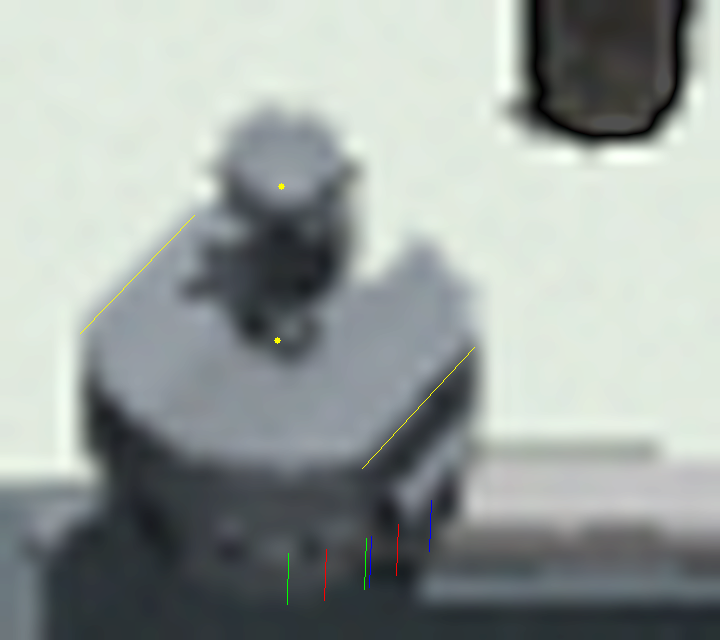

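Thick flats match −169° exactly. The first disc's slot edge still agrees with about 71°. Now the thin disc, going to −49°.

Run:
```python
from h import *
R=Rz(23.3-180);p=[.496,-.1953]
arm.move_l([*p,.0030],R,feed=.12);arm.grip(.04);w=arm.current_width()
arm.move_l([*p,.17],R,feed=.25);print(w,arm.current_width(),F())
st=np.array([.564,.0157]);R=Rz(131);d=-R[:2,0];n=R[:2,1];z=.0935
print(arm.solve_ik([*(st-.05*d),.17],R))
arm.move_to([*(st-.05*d),.17],R);arm.move_l([*(st-.05*d),z],R,feed=.15)
f0=F();print(arm.current_t(),f0)
a=snap("scene","s5");cv2.imwrite("pics/z14.png",crop(a,240,140,100,90,7))
```

```text
0.04566247642063951 0.04607391795441027 [-0.26137255  0.12311187 -1.09848355]
[-6.65318810e-01  2.38835317e+01  9.31304712e+01 -2.54444375e-14
  6.29859971e+01 -4.16653188e+01]
24.8083 [ 0.19390299 -0.11167889 -0.69981313]
```

View pics/z14.png

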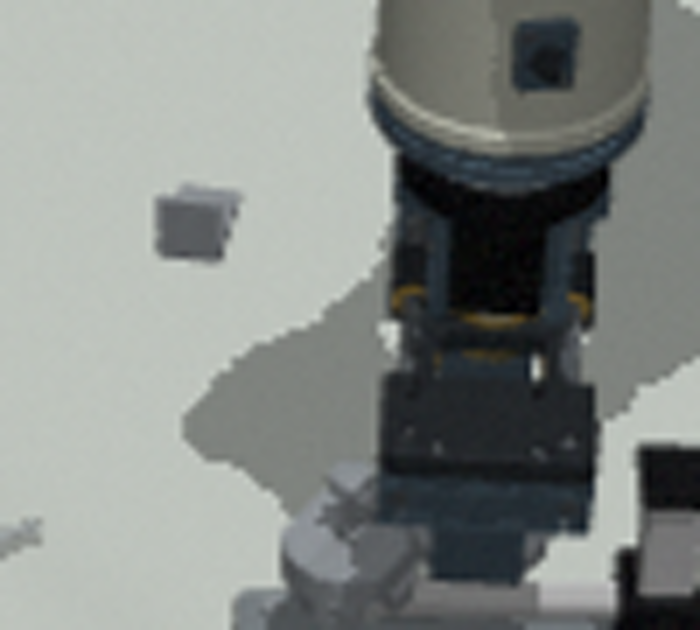

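The thin disc is held, with its rim just visible beside the finger at (535,550). The stack at (350,550) is undisturbed. Now I'll insert it.

Run:
```python
from h import *
st=np.array([.564,.0157]);R=Rz(131);d=-R[:2,0];n=R[:2,1];z=.0935
f0=F();ok=True
for s in (-.028,-.018,-.008,-.003):
    arm.move_l([*(st+s*d),z],R,feed=.12);f=F()-f0
    print(s,"along %.2f lat %.2f z %.2f"%(f[:2]@d,f[:2]@n,f[2]))
    if np.hypot(*f[:2])>6: ok=False;break
if ok:
    f0=F();r=probe(R,st-.003*d,d,z,.010,.0007,3,f0);e=r[0]-.003 if r[0] else None;print("end",e,r[1])
    if e:
        c=st+(e-.0026)*d
        arm.move_l([*c,z],R,feed=.05);f0=F()
        a=probe(R,c,n,z,.0056,.0007,3,f0)
        arm.move_l([*c,z],R,feed=.05);f0=F()
        b=probe(R,c,-n,z,.0056,.0007,3,f0);print(a,b)
        arm.move_l([*c,z],R,feed=.05);print("c",c)
print(arm.current_t(),arm.current_width(),arm.current_ee_pos())
```

```text
-0.028 along -0.38 lat -0.30 z -0.03
-0.018 along -0.54 lat -0.19 z -0.24
-0.008 along -0.68 lat -0.29 z 0.06
-0.003 along -0.11 lat -0.31 z -0.16
end 0.004 -4.159111826497528
(0.0035, np.float64(-5.782984476464748)) (0.0035, np.float64(-6.7450874151723985))
c [0.56491848 0.01464341]
34.4917 0.04592912404621512 [0.56478434 0.01463775 0.0933938 ]
```

Run:
```python
from h import *
st=np.array([.564,.0157]);R=Rz(131);d=-R[:2,0]
c=st+.0009*d
arm.move_l([*c,.0935],R,feed=.05);f0=F()
arm.move_l([*c,.088],R,feed=.03);print(F()-f0)
arm.grip(.07);print(arm.current_width())
arm.move_l([*c,.17],R,feed=.2)
arm.move_to([.45,.2,.25],Rz(131))
print(arm.current_t(),F())
a=snap("scene","s6");b=snap("top","t6")
x=cv2.convertScaleAbs(crop(a,276,200,28,32,14),alpha=1.6,beta=-80);y=cv2.convertScaleAbs(crop(b,250,192,28,32,14),alpha=2,beta=-60)
cv2.imwrite("pics/z15.png",np.hstack([x,y]))
cv2.imwrite("pics/z16.png",crop(b,80,195,80,80,7));cv2.imwrite("pics/z17.png",crop(a,375,265,75,65,8))
```

```text
[-0.1147062   0.02577182  0.69057419]
0.07015116638630964
37.325 [-0.06585739  0.00081525 -0.1079534 ]
```

View pics/z15.png

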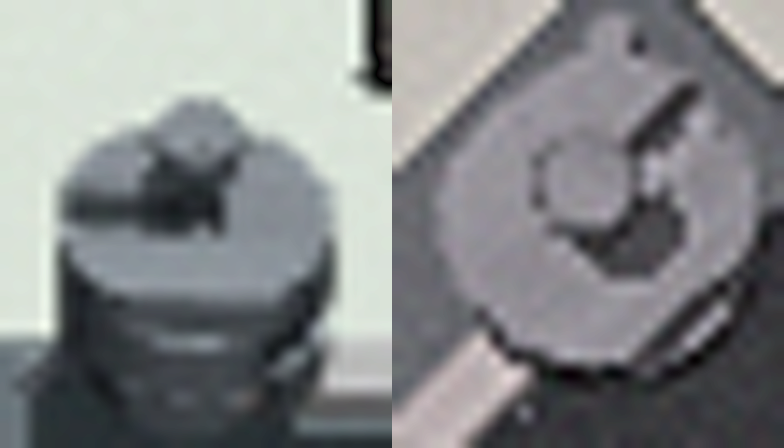

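View pics/z16.png

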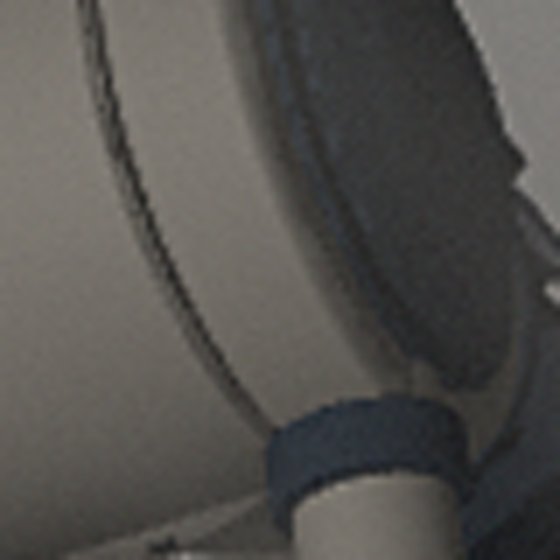

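View pics/z17.png

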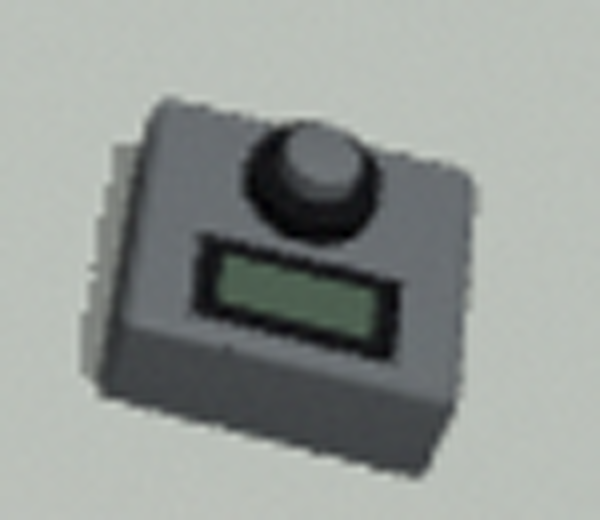

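View pics/t6.png

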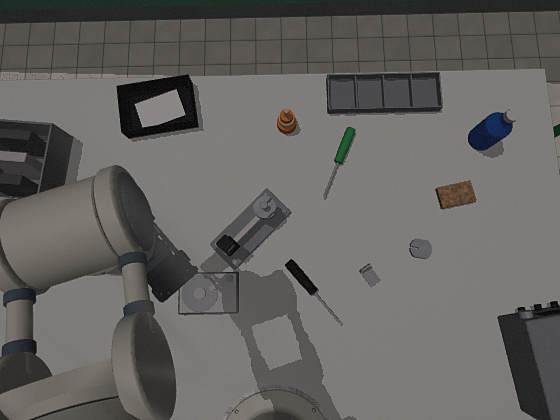

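The thin weight is on: its slot runs from (635,145) to (695,90) in the top zoom, about −47°. All three discs sit concentric and flat, with the stem at the centre. Now I'll locate the button.

Run:
```python
from h import *
t=cv2.imread("pics/top0.png");cv2.imwrite("pics/z18.png",cv2.convertScaleAbs(crop(t,88,205,60,58,10),alpha=2,beta=-40))
print(onplane("scene",up2px((322,161),375,265,8),.063))
```

```text
[0.49995639 0.37985927 0.063     ]
```

View pics/z18.png

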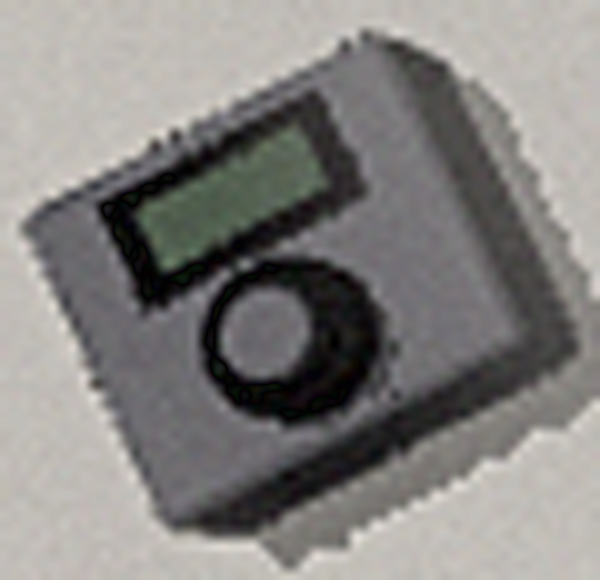

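Run:
```python
from h import *
b=onplane("top",up2px((265,335),88,205,10),.063);print(b)
p=np.array([(b[0]+.4995)/2,(b[1]+.379)/2]);print(p)
R=Rz(131)
arm.move_to([*p,.11],R);arm.grip(0.0);print(arm.current_width(),arm.current_t())
a=snap("scene","s7");cv2.imwrite("pics/z19.png",crop(a,355,200,100,110,6))
```

```text
[0.4986449  0.38003826 0.063     ]
[0.49907245 0.37951913]
0.0002051153193635182 39.55
```

View pics/z19.png

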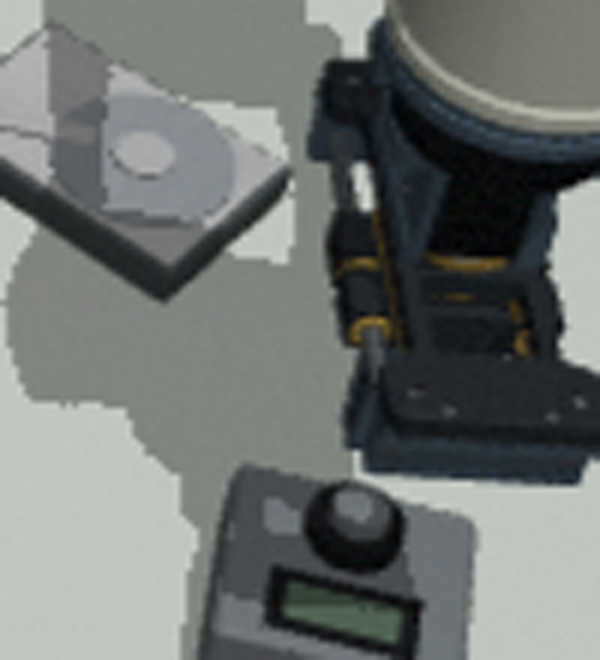

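Run:
```python
from h import *
p=np.array([.4988,.3793]);R=Rz(131)
print((proj("scene",[*p,.11])-[355,200])*6)
arm.move_l([*p,.066],R,feed=.15);f0=F()
for z in(.062,.060,.058,.057,.0565,.056):
    arm.move_l([*p,z],R,feed=.04);f=F()-f0;print(z,round(arm.current_ee_pos()[2],4),f.round(2))
    if f[2]>12: break
arm.sleep(.3);print(F()-f0)
arm.move_l([*p,.13],R,feed=.15)
print(arm.current_t())
```

```text
[384.64102376 433.38920702]
0.062 0.0625 [2.44 1.74 1.97]
0.06 0.0611 [ 0.08  0.37 14.37]
[-0.03504972  0.50479829 14.39849041]
41.8583
```

Run:
```python
from h import *
p=np.array([.4988,.3793]);R=Rz(131)
print(arm.current_t(),arm.current_ee_pos(),arm.current_width(),F())
arm.move_l([*p,.075],R,feed=.15);f0=F();a0=snap("scene","s8");print("f75",f0)
for z in(.065,.0635,.062,.061,.060):
    arm.move_l([*p,z],R,feed=.04);arm.sleep(.1);f=F()-f0;print(z,np.round(arm.current_ee_pos(),4),f.round(2),arm.current_torque())
    if f[2]>20: break
a=snap("scene","s9");x=np.hstack([crop(v,375,235,75,95,5) for v in(a0,a)]);cv2.imwrite("pics/z20.png",x)
print(arm.current_t())
```

```text
41.8583 [0.49827951 0.37896244 0.12909135] 0.0002959143939284577 [ 0.36020122 -0.01407354  0.06043534]
f75 [0.21060515 0.11175474 0.21261327]
0.065 [0.4989 0.3793 0.0652] [-0.08 -0.45  2.37] [-0.06029632 -0.04370208 -0.02116383]
0.0635 [0.4989 0.3793 0.0636] [0.42 0.12 3.26] [-0.07912689 -0.07782772  0.03173654]
0.062 [0.4988 0.3793 0.062 ] [ 0.07 -0.05  4.19] [-0.02798107 -0.12392952  0.01164783]
0.061 [0.4989 0.3793 0.0612] [-0.76 -0.57  7.99] [-0.13869622  0.01606688  0.01447422]
0.06 [0.4989 0.3794 0.061 ] [-3.97 -3.13 20.88] [-0.56952758  0.69218306 -0.01745454]
45.075
```

View pics/z20.png

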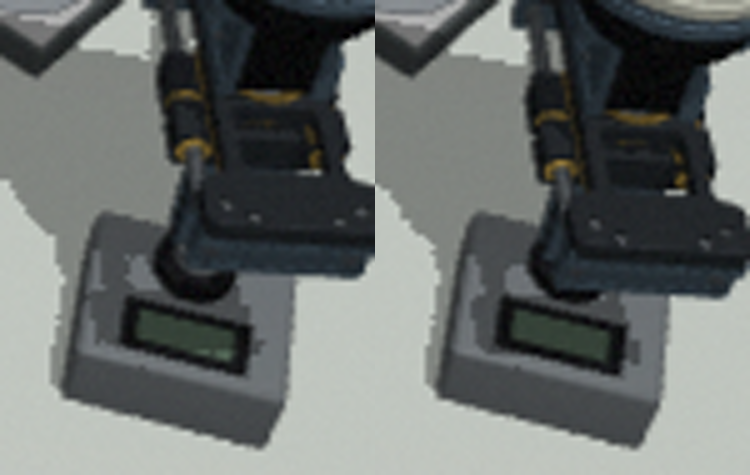

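Force ramps smoothly from about 0.065 and reaches a hard stop at 0.0612, where it reads about 5 N. That fits a full 6 mm stroke, but the absolute height is about 4 mm off. I'll measure the stroke on the way back up.

Run:
```python
from h import *
p=np.array([.4988,.3793]);R=Rz(131)
for z in(.0612,.064,.0655,.0665,.0675,.069,.073):
    arm.move_l([*p,z],R,feed=.04);arm.sleep(.08);f=F(8);print(z,round(arm.current_ee_pos()[2],4),f.round(2))
print(arm.current_t())
```

```text
0.0612 0.0613 [ 0.32 -0.37  6.53]
0.064 0.0639 [0.83 0.51 3.18]
0.0655 0.0654 [0.12 0.23 2.3 ]
0.0665 0.0665 [ 0.13 -0.01  1.63]
0.0675 0.0674 [-0.2   0.17 -0.03]
0.069 0.069 [-0.26  0.02  0.08]
0.073 0.073 [0.14 0.15 0.15]
48.3417
```

The stroke is 6.0 mm (contact at 0.0672 with preload, hard stop at 0.0612), so the button was fully down. I'll retreat and do the final check.

Run:
```python
from h import *
arm.move_l([.4988,.3793,.15],Rz(131),feed=.2)
arm.move_to([.33,.33,.25],Rz(131))
a=snap("scene","s10");b=snap("top","t10")
x=cv2.convertScaleAbs(crop(a,276,200,28,32,14),alpha=1.6,beta=-80);y=cv2.convertScaleAbs(crop(b,250,192,28,32,14),alpha=2,beta=-60)
cv2.imwrite("pics/z21.png",np.hstack([x,y]));print(arm.current_t())
T=(250,192)
def an(p,q,z=.09):
    d=onplane("top",up2px(q,*T,14),z)-onplane("top",up2px(p,*T,14),z);return np.degrees(np.arctan2(d[1],d[0]))
print(an((635-392,145),(695-392,90)))
o=cv2.imread("pics/top0.png")
for c,k in(((421,249),"key"),):print(k,hullc("top",o,*c),hullc("top",b,*c))
```

```text
49.8
-47.85800593134999
key [419.99661984 248.58556177] [419.98950886 248.56884152]
```

View pics/z21.png

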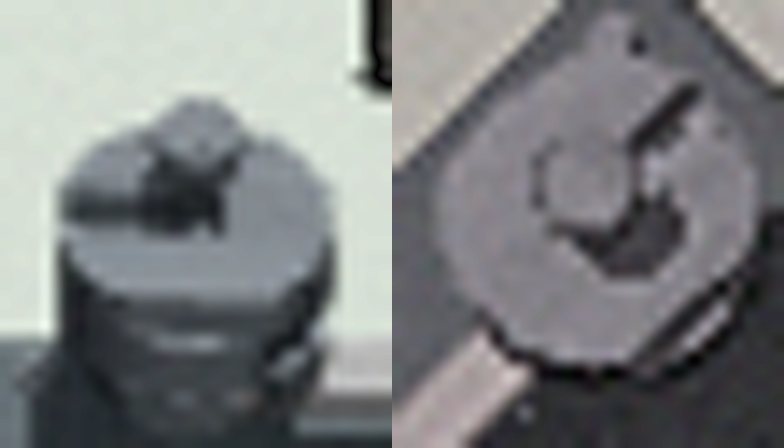

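View pics/s10.png

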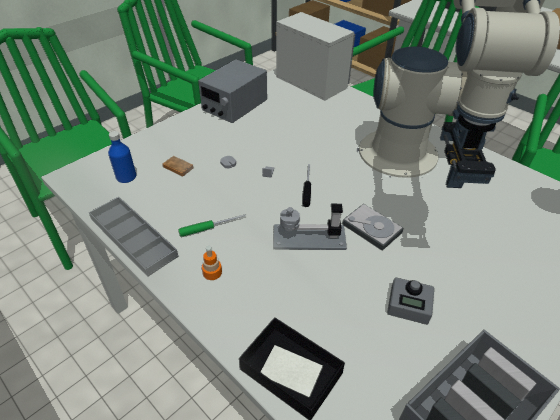

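The stack stands centred and flat under the head. The keyway disc hasn't moved (pixel shift under 0.02) and everything else is where it was.

Run:
```python
from rig import arm
print(arm.sign_off(),arm.current_t())
```

```text
the job is handed in; nothing more can be done
the job is handed in; nothing more can be done
```

I slid the thick weight and then the thin weight onto the stem, pressed the timer's start button fully down, and handed the job in. The clock read 49.8 s at the last check.

- **Slots:** the first weight is at about 71° (measured before loading), the thick one at about −169° and the thin one at about −48°. The gaps are therefore roughly 119–121°. Once it was covered, I could only check the first weight's angle roughly from one visible edge of its slot.
- **Centring:** I set each weight by touching the stem gently with its slot walls before letting go, and I estimate both are within about 1 mm of centre. The final pictures show the stack concentric and flat.
- **Button:** I pressed it once both weights hung free. The force rose to about 5 N at a hard stop, and a second press gave a measured stroke of 6.0 mm. So the button was pressed twice.
- **Disagreements:** the button met the closed fingers about 4 mm higher than its stated 63 mm, and I did not find out why. I take it as fully down because of the stroke and the 5 N. The two cameras also differed by 3–4 mm, which the average of the two and the contact checks covered.
- **Left alone:** the keyway disc did not move, and the other objects look unchanged in the pictures.

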